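Close, lock and start the food processor

TASK

Put the lugged lid on the food processor's bowl, lugs down through the two notches of the collar, and twist it a quarter turn clockwise (seen from above) until it clicks locked. Only then push the start lever on the motor housing fully over, away from you. Leave the tub lid, squeeze bottle and steel cup where they are.

Things in the scene. Friction and masses are not known exactly. Their poses are not given: they have to be found in the camera images.
- lid_grip (a point): Processor lid, at first right way up on the table: white disc 148 mm across, 12 mm thick, with a straight grip bar on top, 90 mm long, 18 wide, rising from 12 to 48 mm above the underside, and two opposite rim lugs. Bar and lugs lie along its x axis; a half turn makes no difference. About 0.3 kg. Point: on the lid's axis, in the bar, 32 mm above the underside; z up.
- lid_lug (a point): Middle of one lid lug, on the lid's +x side, 78 mm from its axis, 3 mm above its underside. Each lug is 24 mm wide, 6 mm thick, level with the underside, and reaches 86 mm from the axis.
- bowl_rim (a point): Centre of the mouth of the aluminium bowl of the grey processor (fixed, place and yaw vary), 140 mm above the table, level with the flat flange on which the seated lid rests. z up; black bowl handle on its -x side, out to 142 mm; notches along its y axis; motor housing on its +y side. Lid locked: bar and lugs along x, reached by 90 degrees clockwise (from above) from the notches.
- notch (a point): Bottom middle of one notch, 84 mm along +y of bowl_rim; the other is opposite. A collar round the rim (inner radius 77 mm, outer 95, 14 tall) has a lip 9 to 14 mm above the flange, over the lug channel (outer wall at radius 90). Each notch is a gap in the lip about 35 mm wide. From it the channel runs clockwise only, to a firm stop at the locked place.
- pin0 (a joint): Spring click pin in the lip over the channel; m, 0 = out (lowest). A lug passing under it in the last 25 degrees of the turn lifts it 2 mm; it drops back to 0 behind the lug when the lid is locked. The pins need about 0.2 N m of twist to pass.
- pin1 (a joint): The same click pin for the opposite lug.
- start (a joint): Start lever on top of the motor housing; rad. 0 = off, leaning 0.5 rad from upright to the processor's -x; 1.0 = on, leaning 0.5 rad to +x. It stays where it is left; under 3 N at the tip moves it.
- start_tip (a point): Centre of the 26 mm ball at the tip of the steel start lever, 60 mm from its hinge. The hinge lies 172 mm along +y of bowl_rim, 142 mm above the table, in a black block (70 by 50 mm, top 145 mm above the table) on the motor housing (grey, 180 by 115 mm, top 120 mm above the table). The tip swings in the processor's x-z plane (axes as bowl_rim).
- tub_lid_mid (a point): Bystander: plain white round lid of a tub, 100 mm across, with a small round knob and no lugs; point 16 mm above its underside.
- squeeze: Bystander: white squeeze bottle, 62 mm across, 165 mm tall, standing; origin under its centre.
- cup: Bystander: steel cup, 72 mm across, 75 mm tall; origin under its centre.
- lid: The same lid as lid_grip; origin at the centre of its underside.
Things that resemble listed ones, but are neither listed nor needed, are in the scene too. Leave any green or red look-alike of the lid alone.

How it is judged (in metres and radians):
On the way, in this order (a step that is already met when the one before it is completed fails the run):
1. the lid lies flat on the bowl's rim, its lugs down through the notches (z of lid_grip in the frame of bowl_rim below 0.036 m and horizontal distance between lid_grip and bowl_rim below 0.008 m and angle between lid_grip's own z axis and vertical below 0.06 rad), for 0.1 s.
2. the lid is turned to its locked position and the pins have clicked in (all of step 1 and angle between the x axis of lid_grip and the x axis of bowl_rim, either way round below 0.1 rad and value of joint each of pin0, pin1 below 0.001 m), for 0.2 s.
3. the start lever is pushed over to on (value of joint start above 0.85 rad), for 0.1 s.
At the end, for the whole second after the job is handed in: The lid is at rest on the rim (within 4 mm of fully down, 8 mm of centred, 0.06 rad of level), turned to within 0.10 rad of the locked direction with both click pins dropped back (under 1 mm), and the start lever is beyond 0.85 rad (all of step 2 and value of joint start above 0.85 rad and linear speed of lid below 0.02 m/s); the robot touches nothing.
It fails at once if a bystander (tub lid, squeeze bottle, cup) is moved by more than 30 mm (distance of any of tub_lid_mid, squeeze, cup from where it was at the start of the episode above 0.03 m).
It fails at once if the start lever is switched on while the lid is not locked (value of joint start above 0.85 rad and not (z of lid_grip in the frame of bowl_rim below 0.036 m and horizontal distance between lid_grip and bowl_rim below 0.008 m and angle between lid_grip's own z axis and vertical below 0.06 rad and angle between the x axis of lid_grip and the x axis of bowl_rim, either way round below 0.2 rad)).
It also fails if it takes over 61 s, if anything falls off the work surface, if the arm or the gripper's body presses on something with over 40 N, if the wrist force passes 120 N, or if a joint passes its speed limit or range.

ROBOT

A 6-joint arm with a two-finger parallel gripper is mounted at the origin on the work surface. World frame = base frame: x ahead of the robot, y to its left, z up, the work surface at z = 0. Lengths are in mm, angles in degrees, forces in N, time in s.
With the tool pointing down it reaches from about 300 to 850 mm from the base axis. Payload 4.2 kg.
Tool frame: the origin (TCP) lies at the very end of the fingers, on their centre line; the grasp point (between the pads) lies 19 mm behind it; z points along the fingers, y is the line along which they close (so a half turn about z gives the same grasp; the last joint's range is limited). The gripper opens to 91 mm and grips with 3 to 60 N. Pads are 32 mm wide; open, the fingers measure 118 mm over their backs; the gripper's body (76 mm by 178 mm) begins 60 mm behind the grasp point.
Start: joints at [71.276, 18.312, 89.639, -0, 72.044, -1.146], TCP at [173.658, 548.166, 213.976] pointing down, gripper open.
Joint ranges: [-177.97, 177.97], [-48.28, 115.42], [12.27, 149.76], [-77.06, 257.06], [2.81, 150.46], [-146.56, 146.56]. Speed limits (degrees/s): [147.25, 147.25, 180, 180, 180, 180].

INTERFACE

Orientations are given as [roll, pitch, yaw] about the fixed x, y, z axes, in that order (R = Rz(yaw) Ry(pitch) Rx(roll)).
In Python, from workcell import * gives the robot as it stands.
- The arm moves only by the tool move_arm, never from a script. Its argument "motion" is a list of rows, each a list of 3 entries, a list of its own where there are three numbers: the finger opening in mm, from 0 to 91.2, then the shift along the world's x, y, z in units of 25 mm (1.0 is 25 mm), then the turn, a rotation vector about the world's x, y, z in units of 4 degrees (1.0 is 4 degrees). In form: [[grip, [x, y, z], [ax, ay, az]], ...]. A call has 1 to 20 rows; each row shifts and turns the commanded pose from where the row before left it; what a row does not reach is not made up. A row lasts 1/12 s, in which the tool goes at most 41.7 mm and 7.16 degrees, less where a joint would pass 70% of its speed; a pose out of reach is approached as far as the arm can. A call with a number of a shift or a turn outside -1 to 1 is refused whole. A call with a gripper value outside its range is refused whole. The fingers move at their own pace and stop on an object; "grip_force" is the grip in N (left out, the last holds). Time passes only in rows, so rows that do not move let the fingers close. It gives the time, the measured TCP pose, the force, the opening and the grip force at its end, in the units of the state.
- state(): the state, without advancing time (a new reading comes with each control period).
- grab_frame(name): name is "side" or "top"; returns the picture (384x512x3 uint8, blue, green, red); there is no depth.
- camera_info(name): a dict with "fx", "fy", "cx", "cy" (pixels), "rvec" (rotation vector, rad) and "tvec" (3), from world to camera coordinates, as OpenCV has them. Camera axes: x right, y down, z forward; pixel columns grow to the right and rows downward; lengths in mm; the calibration is good to about 2 mm. A picture is of the moment at which its call begins. camera_info takes no time and is no camera call.
- job_done(): hands the job in; it is judged then, once.
The state is a dict: "time_s": time; "qpos": joint angles; "qvel": joint speeds; "effort": joint torques, N m; "ee_pos": TCP position; "ee_rot": TCP orientation; "force": force on the tool from outside, world axes, zero at the start; "torque": the same for the moment, N m; "gripper_width": finger opening in mm; "gripper_force": force on a finger pad.
Only numpy, scipy, OpenCV 4.12 (cv2) and the standard library are available. Lean on these libraries where they do the work, as an engineer would, in place of code of your own. Each camera call takes 0.05 s, during which the arm holds its last target. There are 200 camera calls.

## Working session

There is one attempt and no reset: what is moved stays moved. The work goes in short steps, Python scripts to look and compute and a tool call to move; the robot and the scene stay as the last step left them, time stands still between calls to the robot, and variables do not carry over. Pictures are saved under pics/ and viewed, at most 10 in all, crops included, and the job is handed in when it is done.

Besides the shell and the picture viewer there is one more tool, called after "Emit:" in YAML: its name, and indented under it one key for each argument. move_arm: Moves the arm, as the interface text tells. Shifts and turns lie within -1 to 1; 1 stands for 25 mm of shift or 4 degrees of turn. Its arguments: {"type":"object","properties":{"motion":{"type":"array","items":{"type":"array"}},"grip_force":{"type":"number"}},"required":["motion"]}

```bash
mkdir -p pics; python3 - <<'E'
from workcell import *
import cv2
for n in("top","side"):
    f=grab_frame(n); cv2.imwrite(f"pics/{n}0.png",f); print(n,camera_info(n))
a=cv2.imread("pics/top0.png");b=cv2.imread("pics/side0.png")
s=state();print(s)
E
```

```text
top {'fx': 423.35314027911926, 'fy': 423.35314027911926, 'cx': 257.4831644924721, 'cy': 181.4520861948375, 'rvec': array([ 2.11764451, -2.1647715 ,  0.18735897]), 'tvec': array([ -98.5267883 ,  537.11637936, 1255.68634702])}
side {'fx': 475.51946269777017, 'fy': 475.51946269777017, 'cx': 253.12308395371474, 'cy': 185.55726938045447, 'rvec': array([ 2.4386198 , -0.23494016,  0.08845167]), 'tvec': array([-523.94557582,   86.66251154, 1607.04491542])}
{'time_s': 0.1, 'qpos': array([ 7.12752550e+01,  1.83470291e+01,  8.96977519e+01, -1.33405341e-03,
        7.20450363e+01, -1.14730865e+00]), 'qvel': array([-0.10657756, -0.01159867, -0.25872321, -0.05194828, -0.10248731,
       -0.11343229]), 'effort': array([-5.39524499e-04, -4.13337708e+01, -2.32508433e+01,  7.28428806e-02,
        4.22040210e-02, -5.39152381e-05]), 'ee_pos': array([173.52344338, 547.7247275 , 213.22515305]), 'ee_rot': array([-1.79910175e+02, -5.30226237e-04,  1.62422975e+02]), 'force': array([-0.85634116, -0.71389622, -0.16600192]), 'torque': array([0.020745  , 0.02056074, 0.03793841]), 'gripper_force': 0.0, 'gripper_width': 91.3449498823916}
```

View pics/top0.png

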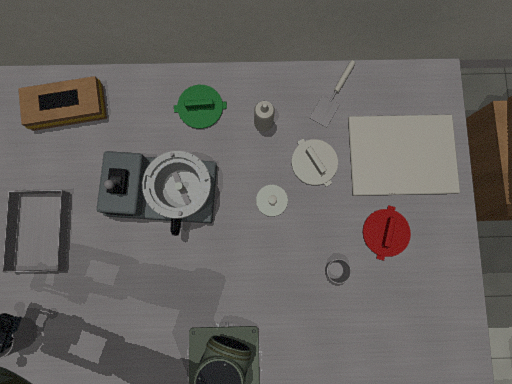

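View pics/side0.png

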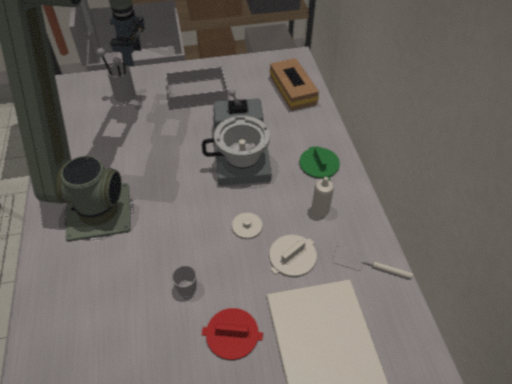

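Top view: candidates for the lid are the white disc with bar and lugs (315,162), the green (200,106) and red (387,232) look-alikes, and the tub lid with a round knob (272,200). The white one at (315,162) fits because it has the bar and two lugs. The bowl is at (178,185), with the handle at (176,228), housing at (122,183) and lever ball near (113,175).

```bash
cat > h.py <<'E'
import cv2, numpy as np
from workcell import *
def cam(n):
    c=camera_info(n);K=np.array([[c['fx'],0,c['cx']],[0,c['fy'],c['cy']],[0,0,1]])
    R=cv2.Rodrigues(np.array(c['rvec']))[0];return K,R,np.array(c['tvec']),np.array(c['rvec'])
def ray(n,uv,z):
    K,R,t,_=cam(n);uv=np.atleast_2d(np.array(uv,float))
    d=(R.T@np.linalg.inv(K)@np.c_[uv,np.ones(len(uv))].T).T;o=-R.T@t
    return o+d*((z-o[2])/d[:,2])[:,None]
def px(n,P):
    K,R,t,r=cam(n);return cv2.projectPoints(np.atleast_2d(np.array(P,float)),r,t,K,None)[0][:,0]
E
python3 - <<'E'
from h import *
a=cv2.imread("pics/top0.png");b=cv2.imread("pics/side0.png")
r=lambda i,u,v,w,h,:cv2.resize(i[v:v+h,u:u+w],(400,300),interpolation=cv2.INTER_CUBIC)
cv2.imwrite("pics/crop.png",np.vstack([np.hstack([r(a,95,135,133,100),r(a,275,125,80,60)]),np.hstack([r(b,195,85,100,75),r(b,253,222,80,60)])]))
for n,i,c in(("top",a,(305,165)),("side",b,(280,258))):
    hsv=cv2.cvtColor(i,cv2.COLOR_BGR2HSV)
    print(n,hsv[c[1],c[0]],"table",hsv[c[1]+40,c[0]])
    m=cv2.inRange(hsv,(0,0,175),(180,60,255)) if n=="top" else cv2.inRange(hsv,(0,0,175),(180,60,255))
    k,l,st,ce=cv2.connectedComponentsWithStats(m)
    for j in range(1,k):
        if st[j,4]>60: print(st[j],ce[j].round(1))
E
```

```text
top [ 27  17 150] table [  4  15 116]
side [ 17  28 162] table [ 14  30 179]
[234 214  27  22 299] [247.  224.9]
[271 236  44  38 916] [292.8 255. ]
[ 269  281  113  103 8282] [322.6 335. ]
```

View pics/crop.png

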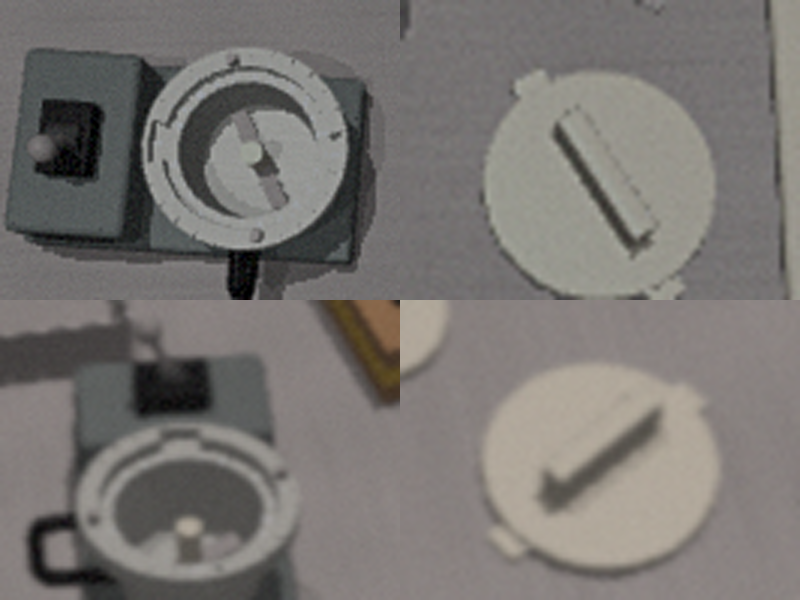

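The crop confirms it: the white disc has a bar and two lugs, near top px (301,141) and (329,183). The bowl collar shows pins near (173,156) and (180,213), a notch on the housing side near (147,182), and the handle toward the robot.

```bash
python3 - <<'E'
from h import *
from scipy.optimize import least_squares
def circ(P,R,it=6):
    c=np.median(P[:,:2],0);Q=P[:,:2]
    f=least_squares(lambda c:np.hypot(*(Q-c[:2]).T)-c[2],[*c,R],loss='soft_l1',f_scale=1.5)
    return f.x
def comp(m,u,v):
    k,l=cv2.connectedComponents(m);j=l[v,u];q=(l==j).astype(np.uint8)
    return q
for n,seed in(("top",(305,165)),("side",(280,258))):
    i=cv2.imread(f"pics/{n}0.png");g=cv2.GaussianBlur(i,(3,3),0);hsv=cv2.cvtColor(g,cv2.COLOR_BGR2HSV).astype(int)
    # lid: distinguish from table by blue-red
    d=g.astype(int);rb=d[...,2]-d[...,0]; v=d.max(2)
    u0,v0=seed
    print(n,"lid bgr",d[v0,u0],"table",d[v0+45,u0-5],d[v0-45,u0+5])
    thr=0.5*(v[v0,u0]+max(v[v0+45,u0-5],v[v0-45,u0+5]))
    m=comp((v>thr).astype(np.uint8),u0,v0)
    print("thr",thr,cv2.boundingRect(m),m.sum())
    c=max(cv2.findContours(m,cv2.RETR_EXTERNAL,cv2.CHAIN_APPROX_NONE)[0],key=len)[:,0]
    P=ray(n,c,12);f=circ(P,74);print("circle",f.round(1))
    ys,xs=np.nonzero(m);A=ray(n,np.c_[xs,ys],6)[:,:2]-f[:2];r=np.hypot(*A.T)
    L=A[(r>78)&(r<92)];an=np.degrees(np.arctan2(L[:,1],L[:,0]))
    w=np.exp(2j*np.radians(an)).mean();print("lugs",len(L),np.degrees(np.angle(w))/2,abs(w),np.histogram(an,bins=range(-180,181,30))[0])
i=cv2.imread("pics/top0.png");g=cv2.GaussianBlur(i,(3,3),0);hsv=cv2.cvtColor(g,cv2.COLOR_BGR2HSV).astype(int);d=g.astype(int);v=d.max(2)
print("collar",d[187,208],"housing",hsv[200,120],"block",hsv[185,122],"tablev",v[140,180])
roi=np.zeros(v.shape,np.uint8);cv2.circle(roi,(177,185),42,1,-1)
m=((v>v[187,208]-25)&(hsv[...,1]<30)).astype(np.uint8)*roi
c=np.vstack(cv2.findContours(m,cv2.RETR_EXTERNAL,cv2.CHAIN_APPROX_NONE)[0])[:,0]
c=c[np.hypot(*(c-[177,185]).T)<40];P=ray("top",c,154);f=circ(P,95);print("collar circle",f.round(1))
B=f[:2]
for nm,uv,z in(("pinA",(173.1,155.6),154),("pinB",(180.5,213.1),154),("notch",(146.5,181.5),154)):
    q=ray("top",uv,z)[0,:2]-B;print(nm,q.round(1),np.hypot(*q).round(1),np.degrees(np.arctan2(q[1],q[0])).round(1))
m=((v<45)).astype(np.uint8);m[:, :90]=0
k,l,st,ce=cv2.connectedComponentsWithStats(m)
for j in range(1,k):
    if st[j,4]>40 and st[j,0]<240: print("dark",st[j],ce[j].round(1))
s=hsv;m=((s[...,1]>25)&(s[...,0]>70)&(s[...,0]<110)&(v>60)).astype(np.uint8)
m[:,150:]=0;m[:140]=0;m[240:]=0;m[:,:90]=0
c=max(cv2.findContours(m,cv2.RETR_EXTERNAL,cv2.CHAIN_APPROX_NONE)[0],key=len)[:,0]
x=c[:,0];le=c[(c[:,0]<np.median(x)-8)&(abs(c[:,1]-182)<20)]
Q=ray("top",le,120)[:,:2];vx,vy,_,_=cv2.fitLine(Q.astype(np.float32),cv2.DIST_HUBER,0,.01,.01).ravel()
print("housing",cv2.boundingRect(c),"left edge dir",np.degrees(np.arctan2(vy,vx)),Q.mean(0),len(Q))
E
```

```text
top lid bgr [141 152 152] table [114 115 117] [112 112 115]
thr 134.5 (292, 139, 46, 47) 1548
circle [ 601.6 -293.3   72.1]
lugs 29 30.04706078073265 0.988902485870336 [8 9 0 0 0 0 5 7 0 0 0 0]
side lid bgr [138 149 157] table [157 169 178] [130 132 139]
thr 167.5 (0, 0, 512, 384) 186217
circle [ 603.4  395.1 1080.4]
lugs 314 -88.3631138362162 0.024213956013813306 [27 26 32 26 27 24 24 23 27 25 25 28]
collar [151 153 152] housing [95 17 90] block [150   9  28] tablev 116
collar circle [509.9 117.   88. ]
pinA [86.1 11.4] 86.8 7.5
pinB [-77.5 -10.6] 78.2 -172.2
notch [13.3 85.1] 86.1 81.1
dark [187 105  27   4  56] [199.5 106.5]
dark [106 156  43  61 341] [136.2 194.7]
dark [107 169  22  26 407] [118.9 181. ]
dark [203 179  13  34 116] [211.6 195.1]
dark [170 219  17  16 157] [175.8 225.3]
dark [209 335  43  26 359] [232.9 344. ]
dark [196 362  44  22 743] [218.  374.3]Traceback (most recent call last):
  File "<stdin>", line 41, in <module>
cv2.error: OpenCV(4.12.0) /io/opencv/modules/imgproc/src/linefit.cpp:50: error: (-215:Assertion failed) count > 0 in function 'fitLine2D_wods'
```

```bash
cat > rad.py <<'E'
from h import *
from scipy.optimize import least_squares
from scipy.ndimage import map_coordinates
def radial(n,img,c,z,R,w=9,dark_out=True):
    g=cv2.GaussianBlur(img,(3,3),0).astype(float).mean(2);c=np.array(c,float)
    for it in range(4):
        rr=np.arange(R-w,R+w+.1,.5);E=[]
        for a in np.radians(np.arange(0,360,3)):
            u=np.array([np.cos(a),np.sin(a)]);P=np.c_[c+rr[:,None]*u,np.full(len(rr),z)]
            q=px(n,P);s=map_coordinates(g,[q[:,1],q[:,0]],order=1)
            d=np.diff(s,prepend=s[0]);d=np.convolve(d,np.ones(5)/5,'same');d=-d if dark_out else abs(d)
            k=3+d[3:-3].argmax()
            if d[k]>.7:E.append(c+rr[k]*u)
        E=np.array(E);f=least_squares(lambda p:np.hypot(*(E-p[:2]).T)-p[2],[*c,R],loss='soft_l1',f_scale=1).x
        c=f[:2]
    r=abs(np.hypot(*(E-c).T)-f[2]);return f.round(1),len(E),np.median(r).round(2)
E
python3 - <<'E'
from rad import *
for n in("top","side"):
    K,R,t,_=cam(n);print(n,"pos",(-R.T@t).round())
    i=cv2.imread(f"pics/{n}0.png")
    print(" collar",radial(n,i,(514,117),154,95)," lid z12",radial(n,i,(602,-293),12,74),"lid z6",radial(n,i,(602,-293),6,74))
    print(" proj collar c",px(n,[514,117,154]).round(1),"bar",px(n,[602,-293,48]).round(1))
i=cv2.imread("pics/top0.png");hsv=cv2.cvtColor(cv2.GaussianBlur(i,(3,3),0),cv2.COLOR_BGR2HSV).astype(int)
# housing top mask
m=((hsv[...,0]>75)&(hsv[...,0]<115)&(hsv[...,1]>10)&(hsv[...,2]>70)).astype(np.uint8)
m[:,150:]=0;m[:140]=0;m[230:]=0;m[:,:90]=0;m=cv2.morphologyEx(m,cv2.MORPH_OPEN,np.ones((3,3),np.uint8))
c=max(cv2.findContours(m,cv2.RETR_EXTERNAL,cv2.CHAIN_APPROX_NONE)[0],key=len)
h=cv2.convexHull(c)[:,0];P=ray("top",h,120)[:,:2].astype(np.float32);print("housing",cv2.boundingRect(c),cv2.minAreaRect(P))
m=(hsv[...,2]<50).astype(np.uint8);r=np.zeros_like(m);r[165:200,104:132]=1;m*=r
c=max(cv2.findContours(m,cv2.RETR_EXTERNAL,cv2.CHAIN_APPROX_NONE)[0],key=len)
print("block",cv2.minAreaRect(ray("top",cv2.convexHull(c)[:,0],145)[:,:2].astype(np.float32)))
m=(hsv[...,2]>0)
# handle end at z? 
print("handle mid dir", ray("top",(175.8,225.3),110)[0].round(1))
# lever ball guesses: off ball centre height 142+60cos.5=194.7
print("ball",ray("top",(95+42/3.0075,135+148/3.0),194.7).round(1))
# bar top side edges -> dir from crop corners at z=48
p=ray("top",[(275+(575-400)/5,125+110/5),(275+(655-400)/5,125+225/5)],48);d=p[1]-p[0];print("bar",p.round(1),np.degrees(np.arctan2(d[1],d[0])))
E
```

```text
top pos [ 324.  -93. 1327.]
 collar (array([515.6, 119.9,  95.8]), 120, np.float64(0.28))  lid z12 (array([ 601.9, -292.9,   73.6]), 120, np.float64(0.55)) lid z6 (array([ 603.2, -293.9,   73.9]), 120, np.float64(0.6))
 proj collar c [[176.9 184.1]] bar [[316.  158.6]]
side pos [  327. -1043.  1292.]
 collar (array([515.5, 117.9,  95.9]), 113, np.float64(0.88))  lid z12 (array([ 602.4, -294.5,   73.6]), 120, np.float64(0.59)) lid z6 (array([ 603.7, -291. ,   73.9]), 120, np.float64(0.54))
 proj collar c [[241.  134.3]] bar [[293.2 247.2]]
housing (97, 152, 44, 61) ((530.1605834960938, 290.1046447753906), (107.35871887207031, 173.2991180419922), 85.28324127197266)
block ((527.8876953125, 285.86688232421875), (56.861900329589844, 73.80255889892578), 86.42438507080078)
handle mid dir [401.9 127.  110. ]
ball [[510.7 292.7 194.7]]
bar [[ 639.3 -275.9   48. ]
 [ 565.5 -322.2   48. ]] -147.92787264329684
```

Emit:
move_arm:
  motion:
    - [91, [0.5, -0.99, 0], [0, 0, -0.97]]
    - [91, [0.5, -0.99, 0], [0, 0, -0.97]]
    - [91, [0.5, -0.99, 0], [0, 0, -0.97]]
    - [91, [0.5, -0.99, 0], [0, 0, -0.97]]
    - [91, [0.5, -0.99, 0], [0, 0, -0.97]]
    - [91, [0.5, -0.99, 0], [0, 0, -0.97]]
    - [91, [0.5, -0.99, 0], [0, 0, -0.97]]
    - [91, [0.5, -0.99, 0], [0, 0, -0.97]]
    - [91, [0.5, -0.99, 0], [0, 0, -0.97]]
    - [91, [0.5, -0.99, 0], [0, 0, -0.97]]
    - [91, [0.5, -0.99, 0], [0, 0, -0.97]]
    - [91, [0.5, -0.99, 0], [0, 0, -0.97]]
    - [91, [0.5, -0.99, 0], [0, 0, -0.97]]
    - [91, [0.5, -0.99, 0], [0, 0, -0.97]]
    - [91, [0.5, -0.99, 0], [0, 0, -0.97]]
    - [91, [0.5, -0.99, 0], [0, 0, -0.97]]
    - [91, [0.5, -0.99, 0], [0, 0, -0.97]]

```text
time_s: 1.52
ee_pos: [386.3, 126.0, 213.8]
ee_rot: [-180.0, 0.0, 96.3]
force: [0.2, 0.6, 0.8]
gripper_width: 91.1
gripper_force: 0.0
```

Emit:
move_arm:
  motion:
    - [91, [0.5, -0.99, 0], [0, 0, -0.97]]
    - [91, [0.5, -0.99, 0], [0, 0, -0.97]]
    - [91, [0.5, -0.99, 0], [0, 0, -0.97]]
    - [91, [0.5, -0.99, 0], [0, 0, -0.97]]
    - [91, [0.5, -0.99, 0], [0, 0, -0.97]]
    - [91, [0.5, -0.99, 0], [0, 0, -0.97]]
    - [91, [0.5, -0.99, 0], [0, 0, -0.97]]
    - [91, [0.5, -0.99, 0], [0, 0, -0.97]]
    - [91, [0.5, -0.99, 0], [0, 0, -0.97]]
    - [91, [0.5, -0.99, 0], [0, 0, -0.97]]
    - [91, [0.5, -0.99, 0], [0, 0, -0.97]]
    - [91, [0.5, -0.99, 0], [0, 0, -0.97]]
    - [91, [0.5, -0.99, 0], [0, 0, -0.97]]
    - [91, [0.5, -0.99, 0], [0, 0, -0.97]]
    - [91, [0.5, -0.99, 0], [0, 0, -0.97]]
    - [91, [0.5, -0.99, 0], [0, 0, -0.97]]
    - [91, [0.5, -0.99, 0], [0, 0, -0.97]]
    - [91, [0, 0, 0], [0, 0, 0]]
    - [91, [0, 0, 0], [0, 0, 0]]

```text
time_s: 3.1
ee_pos: [598.5, -294.2, 212.6]
ee_rot: [-179.9, 0.1, 30.4]
force: [0.1, 0.4, 0.1]
gripper_width: 91.1
gripper_force: 0.0
```

Emit:
move_arm:
  grip_force: 40
  motion:
    - [91, [0.15, 0.03, -0.98], [0, 0, 0.15]]
    - [91, [0, 0, -0.98], [0, 0, 0]]
    - [91, [0, 0, -0.98], [0, 0, 0]]
    - [91, [0, 0, -0.98], [0, 0, 0]]
    - [91, [0, 0, -0.98], [0, 0, 0]]
    - [91, [0, 0, -0.98], [0, 0, 0]]
    - [91, [0, 0, -0.98], [0, 0, 0]]
    - [91, [0, 0, -0.9], [0, 0, 0]]
    - [91, [0, 0, 0], [0, 0, 0]]
    - [91, [0, 0, 0], [0, 0, 0]]

```text
time_s: 3.93
ee_pos: [601.4, -291.2, 19.2]
ee_rot: [-179.8, 0.1, 31.2]
force: [-0.2, 0.0, 1.0]
gripper_width: 91.3
gripper_force: 0.0
```

Emit:
move_arm:
  grip_force: 40
  motion:
    - [0, [0, 0, 0], [0, 0, 0]]
    - [0, [0, 0, 0], [0, 0, 0]]
    - [0, [0, 0, 0], [0, 0, 0]]
    - [0, [0, 0, 0], [0, 0, 0]]
    - [0, [0, 0, 0], [0, 0, 0]]
    - [0, [0, 0, 0], [0, 0, 0]]
    - [0, [0, 0, 0], [0, 0, 0]]
    - [0, [0, 0, 0], [0, 0, 0]]
    - [0, [0, 0, 0], [0, 0, 0]]
    - [0, [0, 0, 0], [0, 0, 0]]
    - [0, [0, 0, 0], [0, 0, 0]]
    - [0, [0, 0, 0], [0, 0, 0]]

```text
time_s: 4.93
ee_pos: [602.5, -292.6, 19.9]
ee_rot: [180.0, 0.0, 31.1]
force: [0.6, -0.3, -0.8]
gripper_width: 17.7
gripper_force: 40.0
```

Emit:
move_arm:
  motion:
    - [0, [0, 0, 0.5], [0, 0, 0]]
    - [0, [0, 0, 0.98], [0, 0, 0]]
    - [0, [0, 0, 0.98], [0, 0, 0]]
    - [0, [0, 0, 0.98], [0, 0, 0]]
    - [0, [0, 0, 0.98], [0, 0, 0]]
    - [0, [0, 0, 0.98], [0, 0, 0]]
    - [0, [0, 0, 0.98], [0, 0, 0]]
    - [0, [0, 0, 0.98], [0, 0, 0]]
    - [0, [0, 0, 0.5], [0, 0, 0]]
    - [0, [0, 0, 0], [0, 0, 0]]

```text
time_s: 5.77
ee_pos: [603.7, -293.2, 220.9]
ee_rot: [179.6, -0.2, 31.1]
force: [-0.2, -0.0, -3.0]
gripper_width: 18.0
gripper_force: 40.0
```

Emit:
move_arm:
  motion:
    - [0, [-0.2, 0.5, 0], [0, 0, 0.8]]
    - [0, [-0.2, 0.97, 0], [0, 0, 0.8]]
    - [0, [-0.2, 0.97, 0], [0, 0, 0.8]]
    - [0, [-0.2, 0.97, 0], [0, 0, 0.8]]
    - [0, [-0.2, 0.97, 0], [0, 0, 0.8]]
    - [0, [-0.2, 0.97, 0], [0, 0, 0.8]]
    - [0, [-0.2, 0.97, 0], [0, 0, 0.8]]
    - [0, [-0.2, 0.97, 0], [0, 0, 0.8]]
    - [0, [-0.2, 0.97, 0], [0, 0, 0.8]]
    - [0, [-0.2, 0.97, 0], [0, 0, 0.8]]
    - [0, [-0.2, 0.97, 0], [0, 0, 0.8]]
    - [0, [-0.2, 0.97, 0], [0, 0, 0.8]]
    - [0, [-0.2, 0.97, 0], [0, 0, 0.8]]
    - [0, [-0.2, 0.97, 0], [0, 0, 0.8]]
    - [0, [-0.2, 0.97, 0], [0, 0, 0.8]]
    - [0, [-0.2, 0.97, 0], [0, 0, 0.8]]
    - [0, [-0.2, 0.97, 0], [0, 0, 0.8]]
    - [0, [-0.1, 0.45, 0], [0, 0, 0]]
    - [0, [0, 0, 0], [0, 0, 0]]
    - [0, [0, 0, 0], [0, 0, 0]]

```text
time_s: 7.43
ee_pos: [514.4, 119.0, 215.8]
ee_rot: [-179.9, 0.1, 85.5]
force: [-0.7, 1.1, -2.7]
gripper_width: 17.6
gripper_force: 40.0
```

```bash
python3 - <<'E'
from rad import *
for n in("top","side"): cv2.imwrite(f"pics/{n}1.png",grab_frame(n))
s=state();p=s['ee_pos'];print(p,s['ee_rot'])
a=cv2.imread("pics/top1.png");b=cv2.imread("pics/side1.png")
zt=p[2]-19+12
for n,i in(("top",a),("side",b)):print(n,radial(n,i,p[:2],zt,74,7))
r=lambda i,c:cv2.resize(i[int(c[1])-35:int(c[1])+40,int(c[0])-50:int(c[0])+50],(400,300),interpolation=cv2.INTER_CUBIC)
cv2.imwrite("pics/c1.png",np.hstack([r(a,px("top",[p])[0]),r(b,px("side",[p])[0])]))
print(px("top",[p]),px("side",[p]))
E
```

```text
[514.84008943 118.1822481  216.06700357] [-1.79966773e+02  5.73906780e-02  8.54392184e+01]
top (array([516.6, 123. ,  77.9]), 52, np.float64(0.74))
side (array([515.6, 114.5,  74.7]), 76, np.float64(1.28))
[[172.27025203 180.15945012]] [[240.8422291  120.57233235]]
```

View pics/c1.png

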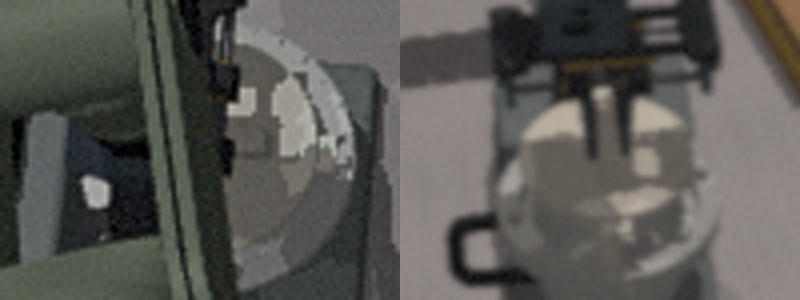

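The lid is held level above the bowl. The arm hides most of the bowl in the top view, so I'll descend gently and watch the force.

Emit:
move_arm:
  motion:
    - [0, [0.04, 0.03, -0.5], [0, 0, 0.02]]
    - [0, [0, 0, -0.5], [0, 0, 0]]
    - [0, [0, 0, -0.5], [0, 0, 0]]
    - [0, [0, 0, -0.1], [0, 0, 0]]
    - [0, [0, 0, 0], [0, 0, 0]]
    - [0, [0, 0, 0], [0, 0, 0]]

```text
time_s: 8.03
ee_pos: [516.4, 119.3, 176.9]
ee_rot: [180.0, 0.0, 85.5]
force: [0.8, 0.2, -2.7]
gripper_width: 17.6
gripper_force: 40.0
```

Emit:
move_arm:
  motion:
    - [0, [0, 0, -0.08], [0, 0, 0]]
    - [0, [0, 0, -0.08], [0, 0, 0]]
    - [0, [0, 0, -0.08], [0, 0, 0]]
    - [0, [0, 0, 0], [0, 0, 0]]

```text
time_s: 8.37
ee_pos: [515.7, 119.9, 170.3]
ee_rot: [-180.0, 0.0, 85.6]
force: [-0.2, -0.6, -2.4]
gripper_width: 17.7
gripper_force: 40.0
```

Emit:
move_arm:
  motion:
    - [0, [0, 0, -0.06], [0, 0, 0]]
    - [0, [0, 0, -0.06], [0, 0, 0]]
    - [0, [0, 0, 0], [0, 0, 0]]

```text
time_s: 8.62
ee_pos: [515.7, 119.9, 167.2]
ee_rot: [-180.0, 0.0, 85.6]
force: [-0.3, 0.4, -3.3]
gripper_width: 17.8
gripper_force: 40.0
```

Emit:
move_arm:
  motion:
    - [0, [0, 0, -0.08], [0, 0, 0]]
    - [0, [0, 0, -0.08], [0, 0, 0]]
    - [0, [0, 0, 0], [0, 0, 0]]

```text
time_s: 8.87
ee_pos: [515.6, 119.9, 163.0]
ee_rot: [-180.0, 0.0, 85.6]
force: [-0.2, 0.6, -2.9]
gripper_width: 17.5
gripper_force: 40.0
```

Emit:
move_arm:
  motion:
    - [0, [0, 0, -0.06], [0, 0, 0]]
    - [0, [0, 0, -0.06], [0, 0, 0]]
    - [0, [0, 0, 0], [0, 0, 0]]

```text
time_s: 9.12
ee_pos: [515.7, 119.9, 160.1]
ee_rot: [-180.0, 0.0, 85.6]
force: [0.8, -0.7, -3.0]
gripper_width: 17.5
gripper_force: 40.0
```

Emit:
move_arm:
  motion:
    - [0, [0, 0, -0.04], [0, 0, 0]]
    - [0, [0, 0, 0], [0, 0, 0]]

```text
time_s: 9.28
ee_pos: [516.0, 119.9, 159.9]
ee_rot: [180.0, -0.0, 85.6]
force: [-0.7, 0.2, -0.7]
gripper_width: 18.2
gripper_force: 40.0
```

Emit:
move_arm:
  motion:
    - [0, [0, 0, -0.04], [0, 0, 0]]
    - [0, [0, 0, 0], [0, 0, 0]]

```text
time_s: 9.45
ee_pos: [516.0, 119.9, 159.9]
ee_rot: [179.9, -0.0, 85.6]
force: [-2.3, -0.8, 6.3]
gripper_width: 18.0
gripper_force: 40.0
```

Seated, with contact felt at TCP z≈160, as expected. Twisting clockwise now.

Emit:
move_arm:
  motion:
    - [0, [0, 0, 0], [0, 0, -0.5]]
    - [0, [0, 0, 0], [0, 0, -0.5]]
    - [0, [0, 0, 0], [0, 0, -0.5]]
    - [0, [0, 0, 0], [0, 0, -0.5]]
    - [0, [0, 0, 0], [0, 0, -0.5]]
    - [0, [0, 0, 0], [0, 0, -0.5]]
    - [0, [0, 0, 0], [0, 0, -0.5]]
    - [0, [0, 0, 0], [0, 0, -0.5]]
    - [0, [0, 0, 0], [0, 0, 0]]

```text
time_s: 10.2
ee_pos: [516.6, 119.8, 159.9]
ee_rot: [179.9, -0.0, 69.5]
force: [-0.5, -1.7, 5.0]
gripper_width: 17.5
gripper_force: 40.0
```

```bash
python3 -c "
from workcell import *
s=state();print(s['force'],s['torque'],s['ee_rot'])"
```

```text
[-0.48972232 -1.69031143  5.01295598] [-0.23401797  0.56570151 -0.12990474] [ 1.79878525e+02 -3.82552968e-02  6.95214166e+01]
```

Turning freely (16° so far, low forces). Continuing.

Emit:
move_arm:
  motion:
    - [0, [0, 0, 0], [0, 0, -0.7]]
    - [0, [0, 0, 0], [0, 0, -0.7]]
    - [0, [0, 0, 0], [0, 0, -0.7]]
    - [0, [0, 0, 0], [0, 0, -0.7]]
    - [0, [0, 0, 0], [0, 0, -0.7]]
    - [0, [0, 0, 0], [0, 0, -0.7]]
    - [0, [0, 0, 0], [0, 0, -0.7]]
    - [0, [0, 0, 0], [0, 0, -0.7]]
    - [0, [0, 0, 0], [0, 0, -0.7]]
    - [0, [0, 0, 0], [0, 0, -0.7]]
    - [0, [0, 0, 0], [0, 0, -0.7]]
    - [0, [0, 0, 0], [0, 0, -0.7]]
    - [0, [0, 0, 0], [0, 0, -0.7]]
    - [0, [0, 0, 0], [0, 0, -0.7]]
    - [0, [0, 0, 0], [0, 0, 0]]

```text
time_s: 11.45
ee_pos: [516.6, 119.7, 159.9]
ee_rot: [179.9, -0.1, 30.3]
force: [-0.9, -0.7, 4.7]
gripper_width: 17.8
gripper_force: 40.0
```

Emit:
move_arm:
  motion:
    - [0, [0, 0, 0], [0, 0, -0.5]]
    - [0, [0, 0, 0], [0, 0, -0.5]]
    - [0, [0, 0, 0], [0, 0, -0.5]]
    - [0, [0, 0, 0], [0, 0, -0.5]]
    - [0, [0, 0, 0], [0, 0, -0.5]]
    - [0, [0, 0, 0], [0, 0, -0.5]]
    - [0, [0, 0, 0], [0, 0, -0.5]]
    - [0, [0, 0, 0], [0, 0, -0.5]]
    - [0, [0, 0, 0], [0, 0, 0]]
    - [0, [0, 0, 0], [0, 0, 0]]

```text
time_s: 12.28
ee_pos: [516.5, 119.7, 159.9]
ee_rot: [180.0, -0.1, 14.3]
force: [0.4, -1.7, 5.3]
gripper_width: 17.9
gripper_force: 40.0
```

```bash
python3 -c "
from workcell import *
s=state();print(s['force'],s['torque'],s['ee_rot'])"
```

```text
[ 0.41811797 -1.65837438  5.33159896] [-0.26960336  0.63453134 -0.20767362] [ 1.79964072e+02 -1.15284376e-01  1.43367048e+01]
```

Now the last part, to about -4.4° and up to the stop.

Emit:
move_arm:
  motion:
    - [0, [0, 0, 0], [0, 0, -0.5]]
    - [0, [0, 0, 0], [0, 0, -0.5]]
    - [0, [0, 0, 0], [0, 0, -0.5]]
    - [0, [0, 0, 0], [0, 0, -0.5]]
    - [0, [0, 0, 0], [0, 0, -0.5]]
    - [0, [0, 0, 0], [0, 0, -0.5]]
    - [0, [0, 0, 0], [0, 0, -0.5]]
    - [0, [0, 0, 0], [0, 0, -0.5]]
    - [0, [0, 0, 0], [0, 0, -0.25]]
    - [0, [0, 0, 0], [0, 0, 0]]

```text
time_s: 13.12
ee_pos: [517.7, 118.8, 160.0]
ee_rot: [179.9, -0.3, -2.6]
force: [3.5, -4.3, 4.0]
gripper_width: 17.7
gripper_force: 40.0
```

```bash
python3 -c "
from workcell import *
s=state();print(s['force'],s['torque'],s['ee_rot'])"
```

```text
[ 3.54755275 -4.26489202  4.03278406] [-0.72433093  0.25219785 -0.02244957] [179.90278631  -0.27351066  -2.61698578]
```

Emit:
move_arm:
  motion:
    - [0, [0, 0, 0], [0, 0, -0.25]]
    - [0, [0, 0, 0], [0, 0, -0.25]]
    - [0, [0, 0, 0], [0, 0, 0]]
    - [0, [0, 0, 0], [0, 0, 0]]

```text
time_s: 13.45
ee_pos: [517.7, 119.3, 160.0]
ee_rot: [180.0, -0.3, -4.6]
force: [1.4, -3.3, 4.9]
gripper_width: 17.9
gripper_force: 40.0
```

```bash
python3 -c "
from workcell import *
s=state();print(s['force'],s['torque'],s['ee_rot'])"
```

```text
[ 1.39869871 -3.30245829  4.91038632] [-0.61230681  0.26089666  0.19863899] [179.9612309   -0.27223596  -4.57550488]
```

Emit:
move_arm:
  motion:
    - [0, [0, 0, 0], [0, 0, -0.25]]
    - [0, [0, 0, 0], [0, 0, -0.25]]
    - [0, [0, 0, 0], [0, 0, 0]]

```text
time_s: 13.7
ee_pos: [517.6, 118.8, 160.0]
ee_rot: [179.9, -0.3, -6.6]
force: [2.4, -4.6, 5.7]
gripper_width: 17.9
gripper_force: 40.0
```

```bash
python3 -c "
from workcell import *
s=state();print(s['force'],s['torque'],s['ee_rot'])"
```

```text
[ 2.43089989 -4.58708467  5.68688969] [-0.8460352   0.19749091  0.28535757] [179.89290902  -0.26134912  -6.55407536]
```

Emit:
move_arm:
  motion:
    - [0, [0, 0, 0], [0, 0, -0.25]]
    - [0, [0, 0, 0], [0, 0, -0.25]]
    - [0, [0, 0, 0], [0, 0, 0]]

```text
time_s: 13.95
ee_pos: [517.5, 118.5, 160.0]
ee_rot: [179.8, -0.3, -8.3]
force: [0.7, -4.7, 6.3]
gripper_width: 18.1
gripper_force: 40.7
```

```bash
python3 -c "
from workcell import *
s=state();print(s['force'],s['torque'],s['ee_rot'])"
```

```text
[ 0.67664721 -4.66651947  6.29522607] [-0.91550048  0.14077435  1.49382873] [179.83446085  -0.28851637  -8.31933371]
```

Torque jumped to 1.5 N·m, which is the firm stop. I'll push a touch more, then release, rise and look.

Emit:
move_arm:
  motion:
    - [0, [0, 0, 0], [0, 0, -0.25]]
    - [0, [0, 0, 0], [0, 0, 0]]
    - [0, [0, 0, 0], [0, 0, 0]]

```text
time_s: 14.2
ee_pos: [517.7, 118.5, 160.0]
ee_rot: [179.8, -0.3, -9.3]
force: [1.4, -5.7, 4.9]
gripper_width: 18.7
gripper_force: 41.1
```

```bash
python3 -c "
from workcell import *
s=state();print(s['force'],s['torque'],s['ee_rot'])"
```

```text
[ 1.38640686 -5.6947107   4.88665784] [-0.89131843  0.00637517  1.54766011] [179.835513    -0.31714692  -9.2732401 ]
```

Emit:
move_arm:
  motion:
    - [0, [0, 0, 0.05], [0, 0, 0.4]]
    - [60, [0, 0, 0.05], [0, 0, 0]]
    - [60, [0, 0, 0], [0, 0, 0]]
    - [60, [0, 0, 0], [0, 0, 0]]
    - [60, [0, 0, 0], [0, 0, 0]]
    - [60, [0, 0, 0], [0, 0, 0]]
    - [60, [0, 0, 0.6], [0, 0, 0]]
    - [60, [0, 0, 0.98], [0, 0, 0]]
    - [60, [0, 0, 0.98], [0, 0, 0]]
    - [0, [0, 0, 0.98], [0, 0, 0]]
    - [0, [-0.9, 0, 0.5], [0, 0, 0]]
    - [0, [-0.98, 0, 0], [0, 0, 0]]
    - [0, [-0.98, 0, 0], [0, 0, 0]]
    - [0, [-0.98, 0, 0], [0, 0, 0]]
    - [0, [-0.98, 0, 0], [0, 0, 0]]
    - [0, [-0.5, 0, 0], [0, 0, 0]]
    - [0, [0, 0, 0], [0, 0, 0]]

```text
time_s: 15.62
ee_pos: [380.8, 119.9, 262.3]
ee_rot: [-180.0, 0.0, -8.0]
force: [1.1, 0.2, -0.5]
gripper_width: 9.9
gripper_force: 0.0
```

```bash
python3 - <<'E'
from rad import *
for n in("top","side"): cv2.imwrite(f"pics/{n}2.png",grab_frame(n))
s=state();print(s['ee_pos'],s['ee_rot'],s['force'])
a=cv2.imread("pics/top2.png");b=cv2.imread("pics/side2.png")
for n,i in(("top",a),("side",b)):print(n,radial(n,i,(516,119),154,95),radial(n,i,(516,119),152,74,6))
r=lambda i,u,v:cv2.resize(i[v:v+75,u:u+100],(400,300),interpolation=cv2.INTER_CUBIC)
cv2.imwrite("pics/c2.png",np.hstack([r(a,95,145),r(b,195,85)]))
E
```

```text
[383.77383951 120.13608245 262.3546777 ] [-1.79966817e+02 -1.09062702e-01 -8.00228035e+00] [ 0.73792737  0.20905199 -0.23062654]
top (array([515.7, 120.1,  95.8]), 115, np.float64(0.74)) (array([515.9, 120.6,  73.1]), 104, np.float64(0.67))
side (array([516. , 117.9,  96. ]), 114, np.float64(1.0)) (array([516.7, 117.8,  71.6]), 119, np.float64(0.8))
```

View pics/c2.png

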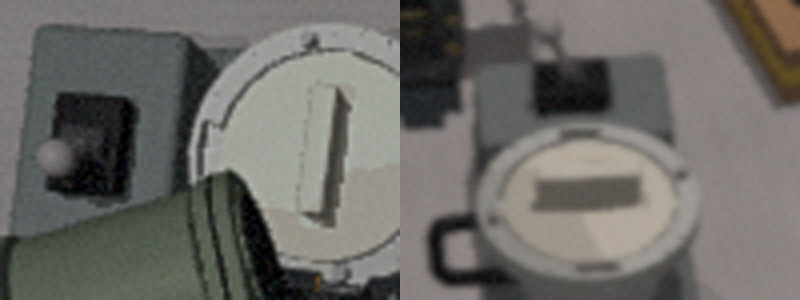

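The lid is down in the collar with its bar along the bowl's x axis. The lever ball is at about top px (109,184), leaning toward the robot. Next I'll measure the bar angle and the ball.

```bash
python3 - <<'E'
from h import *
p=ray("top",[(95+322/4,145+85/4),(95+303/4,145+212/4)],188);d=p[0]-p[1];print("bar",np.degrees(np.arctan2(d[1],d[0])),p.round(0))
p=ray("side",[(195+(535-400)/4,85+180/4),(195+(640-400)/4,85+177/4)],188);d=p[1]-p[0];print("bar side",np.degrees(np.arctan2(d[1],d[0])),np.linalg.norm(d))
p=ray("top",[(95+310/4,145+42/4),(95+342/4,145+272/4)],154);d=p[0]-p[1];print("pins",np.degrees(np.arctan2(d[1],d[0])))
Ps=[]
ut=(95+57/4,145+155/4);us=(195+(545-400)/4,85+22/4)
for n in("top","side"):
    K,R,t,_=cam(n);Ps.append(K@np.c_[R,t])
X=cv2.triangulatePoints(Ps[0],Ps[1],np.array(ut).reshape(2,1),np.array(us).reshape(2,1));X=(X[:3]/X[3]).ravel();print("ball tri",X,px("top",X),ut,px("side",X),us)
h=np.array([515.8,119.3,142])+172*np.array([np.sin(np.radians(5)),np.cos(np.radians(5)),0]);u=np.array([np.cos(np.radians(-5)),np.sin(np.radians(-5)),0])
for q in(-.5,-.4,-.3,.5):
    b=h+60*np.sin(q)*u+[0,0,60*np.cos(q)];print(q,b.round(1),px("top",b).round(1),px("side",b).round(1))
b=cv2.imread("pics/side2.png");cv2.imwrite("pics/c3.png",cv2.resize(b[75:135,195:275],(800,600),interpolation=cv2.INTER_CUBIC))
E
```

```text
bar -7.864593959941774 [[558. 115. 188.]
 [471. 127. 188.]]
bar side -8.544661502412072 87.90156102220718
pins 8.248254000561943
ball tri [510.12965465 287.2815405  208.44335329] [[109.24909031 183.69967597]] (109.25, 183.75) [[231.22099828  90.50736308]] (231.25, 90.5)
-0.5 [502.1 293.2 194.7] [[108.7 187.5]] [[228.9  92.8]]
-0.4 [507.5 292.7 197.3] [[108.6 185.4]] [[230.4  92.1]]
-0.3 [513.1 292.2 199.3] [[108.6 183.2]] [[231.9  91.6]]
0.5 [559.4 288.1 194.7] [[111.3 166.6]] [[244.9  91.7]]
```

View pics/c3.png

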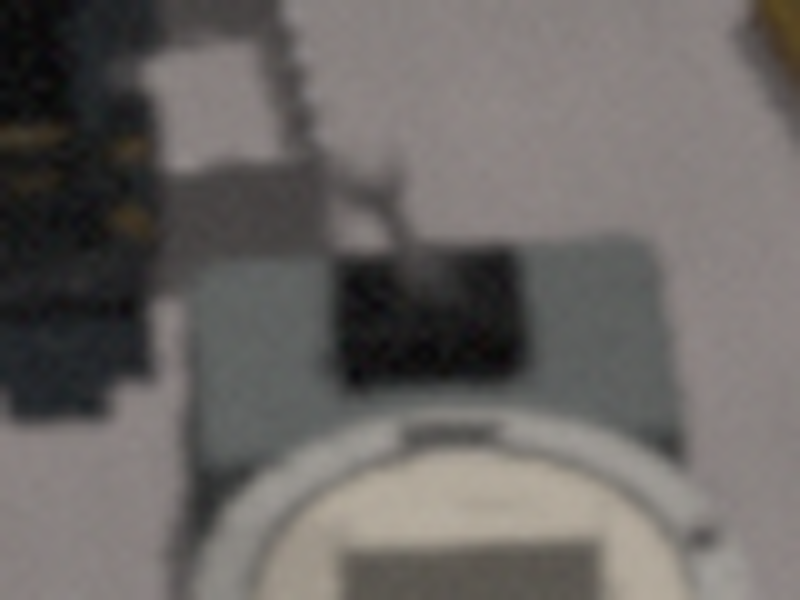

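Emit:
move_arm:
  motion:
    - [0, [0.3, 0.86, 0], [0, 0, 0]]
    - [0, [0.3, 0.86, 0], [0, 0, 0]]
    - [0, [0.3, 0.86, 0], [0, 0, 0]]
    - [0, [0.3, 0.86, 0], [0, 0, 0]]
    - [0, [0.3, 0.86, 0], [0, 0, 0]]
    - [0, [0.3, 0.86, 0], [0, 0, 0]]
    - [0, [0.3, 0.86, 0], [0, 0, 0]]
    - [0, [0.2, 0.86, 0], [0, 0, 0]]
    - [0, [0, 0, -0.82], [0, 0, 0]]
    - [0, [0, 0, -0.82], [0, 0, 0]]
    - [0, [0, 0, -0.82], [0, 0, 0]]
    - [0, [0, 0, -0.82], [0, 0, 0]]
    - [0, [0, 0, 0], [0, 0, 0]]
    - [0, [0, 0, 0], [0, 0, 0]]

```text
time_s: 16.88
ee_pos: [441.1, 292.0, 178.9]
ee_rot: [179.9, 0.1, -8.0]
force: [-0.7, 0.2, 1.1]
gripper_width: 0.2
gripper_force: 0.0
```

Emit:
move_arm:
  motion:
    - [0, [0.3, -0.03, 0], [0, 0, 0]]
    - [0, [0.3, -0.03, 0], [0, 0, 0]]
    - [0, [0.3, -0.03, 0], [0, 0, 0]]
    - [0, [0.3, -0.03, 0], [0, 0, 0]]
    - [0, [0.3, -0.03, 0], [0, 0, 0]]
    - [0, [0.3, -0.03, 0], [0, 0, 0]]
    - [0, [0, 0, 0], [0, 0, 0]]

```text
time_s: 17.47
ee_pos: [487.0, 287.3, 180.1]
ee_rot: [-180.0, -0.1, -8.1]
force: [-0.5, 0.9, 0.1]
gripper_width: 0.2
gripper_force: 0.0
```

Emit:
move_arm:
  motion:
    - [0, [0.3, -0.03, 0], [0, 0, 0]]
    - [0, [0.3, -0.03, 0], [0, 0, 0]]
    - [0, [0.3, -0.03, 0], [0, 0, 0]]
    - [0, [0.3, -0.03, 0], [0, 0, 0]]
    - [0, [0.3, -0.03, 0], [0, 0, 0]]
    - [0, [0, 0, 0], [0, 0, 0]]

```text
time_s: 17.97
ee_pos: [524.6, 283.4, 179.6]
ee_rot: [180.0, -0.1, -8.1]
force: [-0.1, 1.1, -0.1]
gripper_width: 0.5
gripper_force: 0.0
```

Emit:
move_arm:
  motion:
    - [0, [0.2, 0, 0], [0, 0, 0]]
    - [0, [0.2, 0, 0], [0, 0, 0]]
    - [0, [0, 0, 0], [0, 0, 0]]

```text
time_s: 18.22
ee_pos: [527.9, 283.3, 179.6]
ee_rot: [179.8, 0.7, -8.0]
force: [-13.5, -0.0, 6.0]
gripper_width: 0.4
gripper_force: 6.6
```

Emit:
move_arm:
  motion:
    - [0, [0.12, 0, 0], [0, 0, 0]]
    - [0, [0.12, 0, 0], [0, 0, 0]]
    - [0, [0, 0, 0], [0, 0, 0]]

```text
time_s: 18.47
ee_pos: [528.2, 283.3, 179.7]
ee_rot: [179.7, 1.4, -8.0]
force: [-26.2, -0.5, 12.3]
gripper_width: 0.3
gripper_force: 13.1
```

```bash
python3 - <<'E'
from h import *
a=grab_frame("top");b=grab_frame("side");cv2.imwrite("pics/a4.png",a);cv2.imwrite("pics/b4.png",b)
r=lambda i,u,v:cv2.resize(i[v:v+75,u:u+100],(400,300),interpolation=cv2.INTER_CUBIC)
cv2.imwrite("pics/c4.png",np.hstack([r(a,75,135),r(b,195,70)]))
E
```

```text
(no output)
```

View pics/c4.png

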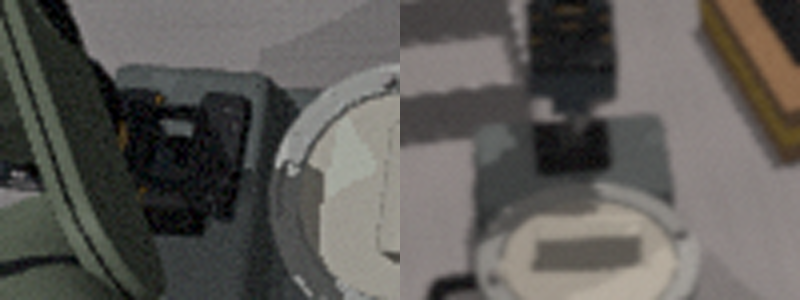

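The force rose to 26 N at the stop, where the lever geometry says it should be fully over. Backing off to check.

Emit:
move_arm:
  motion:
    - [0, [-0.5, 0, 0], [0, 0, 0]]
    - [0, [-0.98, 0, 0], [0, 0, 0]]
    - [0, [-0.98, 0, 0], [0, 0, 0]]
    - [0, [-0.98, 0, 0.5], [0, 0, 0]]
    - [0, [-0.98, 0, 0.98], [0, 0, 0]]
    - [0, [-0.98, 0, 0.98], [0, 0, 0]]
    - [0, [-0.5, 0, 0.5], [0, 0, 0]]
    - [0, [0, 0, 0], [0, 0, 0]]
    - [0, [0, 0, 0], [0, 0, 0]]

```text
time_s: 19.32
ee_pos: [391.9, 284.0, 254.7]
ee_rot: [-179.9, -0.2, -8.0]
force: [0.1, 0.7, -0.0]
gripper_width: 0.5
gripper_force: 0.0
```

```bash
python3 - <<'E'
from h import *
a=grab_frame("top");b=grab_frame("side")
r=lambda i,u,v:cv2.resize(i[v:v+75,u:u+100],(400,300),interpolation=cv2.INTER_CUBIC)
cv2.imwrite("pics/c5.png",np.hstack([r(a,85,135),r(b,195,70)]));print(state()['force'])
E
```

```text
[-0.58206006  0.52610784 -0.56705096]
```

View pics/c5.png

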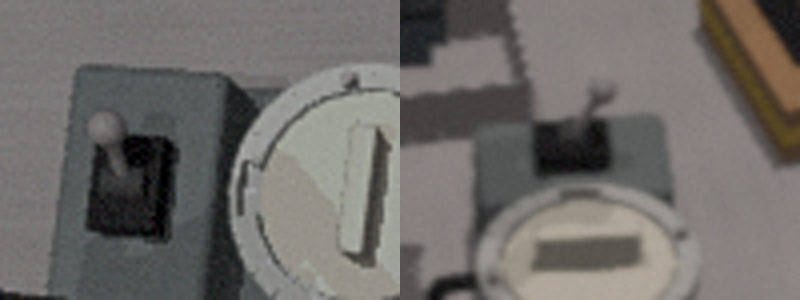

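The ball is at px (111.5,167). The prediction for fully on was (111.3,166.6), so the lever is over. The lid is unchanged and the arm is clear.

```bash
python3 -c "
from workcell import *
print(job_done())"
```

```text
the job is handed in; nothing more can be done
None
```

The lid is seated and twisted to its locked stop, the start lever is fully over, and the job was handed in at about 19 s of the 61 s allowed. I judged the click pins from the stop torque and the lid's angle, not by seeing them drop, and the hand-in gave no verdict.

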